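Lay out stripped-down machine parts for reassembly, in reverse order

ROBOT

A 7-joint arm with a two-finger parallel gripper is mounted at the origin on a cart in front of the work surface, level with it; the furniture and walls round the work are solid. World frame = base frame: x ahead of the robot, y to its left, z up, the work surface at z = 0. Lengths are in m, angles in rad, forces in N, time in s.
With the tool pointing down it reaches from about 0.4 to 0.85 m from the base axis. Payload 10.4 kg.
Tool frame: the origin (TCP) lies on the centre line of the jaws, within the pads' length; the fingertips stand 14 mm ahead of it and the grasp point (between the pads) lies 5 mm behind it (manip.tip_reach is the distance from the TCP to the fingertips, in m); z points along the fingers, y is the line along which they close (so a half turn about z gives the same grasp; the last joint's range is limited). The gripper opens to 85 mm and grips with 20 to 120 N. Pads are 22 mm wide; open, the fingers measure 114 mm over their backs; the gripper's body (76 mm by 85 mm) begins 54 mm behind the grasp point. The pads swing forward as they close: fully open they stand 13 mm farther back than shut.
Start: joints at [1.118, 0.332, -0.065, 1.46, 0.022, 1.35, -0.088], TCP at [0.26, -0.568, 0.245] pointing down, gripper open.
Joint ranges: [-2.6, 2.6], [-0.5, 2.12], [-1.47, 1.34], [0.16, 2.42], [-1.27, 4.41], [0.06, 2.06], [-2.6, 2.6]. Speed limits (rad/s): [2.22, 2.22, 2.79, 2.79, 3.14, 3.14, 3.14].

INTERFACE

Orientations are given as a unit quaternion [x, y, z, w].
In Python, from workcell import manip gives the robot as it stands.
- The arm moves only by the shell command python3 -m pendant 'ROWS' [FORCE]. ROWS is JSON, a list of rows, each a list of 7 numbers: the shift along the tool's x, y, z in units of 50 mm (1.0 is 50 mm), then the turn, a rotation vector about the tool's x, y, z in units of 8 degrees (1.0 is 8 degrees), then the opening, from -1 (shut) to 1 (fully open), so that 0 is half open. In form: [[dx, dy, dz, ax, ay, az, jaw], ...]. A call has exactly 10 rows; each row is the pose to reach, as a shift and turn from the pose commanded when the call began, along the tool's axes at that moment; what a row does not reach only later rows make up. A row lasts 1/8 s, in which the tool goes at most 62.5 mm and 10.7 degrees, less where a joint would pass 70% of its speed; a pose out of reach is approached as far as the arm can. A call with a gripper value outside its range is refused whole. The fingers move at their own pace and stop on an object; FORCE is the grip in N (left out, the last holds). Time passes only in rows, so rows that repeat a pose let the fingers close, or fill a call up. It gives the time, the measured TCP pose, the force, the opening and the grip force at its end, in the units of the state.
- manip.get_obs(): the state, without advancing time (a new reading comes with each control period).
- manip.camera(name): name is "side" or "top" or "wrist"; returns (picture, depth): 420x560x3 uint8, red, green, blue; 420x560 float32, m along the optical axis (not along the pixel's ray), 0 where there is no reading.
- manip.get_calibration(name): a dict with "fx", "fy", "cx", "cy" (pixels), "xyz" and "orientation" of the camera in the world. Camera axes: x right, y up, looking along -z (the intrinsics and any distortion apply to the point x, -y, -z); pixel columns grow to the right and rows downward; lengths in m; the calibration is good to about 2 mm. A picture is of the moment at which its call begins: read the wrist's pose just before it. get_calibration takes no time and is no camera call; for the wrist camera it gives the pose at the moment of the call.
- manip.hand_in(): hands the job in; it is judged then, once.
Trained networks look in the newest picture that a camera, given by its name, has taken for a name from the list of things; names that differ only in an ending like _2 or _b are one class to them, and where a whole thing is asked for, a point or a joint stands for the part that bears it (a point fixed in the world has none). Each returns a list of dicts, best first, with "p" (0 to 1); they miss things now and then, are a little off and sometimes report something else, mostly with a low value. They report only what shows in the picture. A call takes as long as a camera call. They do not tell look-alikes from the thing itself.
- manip.find_in(thing, camera): "box" ([left, top, right, bottom] in pixels, round what is visible of it).
- manip.trace(thing, camera): "pixels" (420x560 bool, what is visible of it) and "box" ([left, top, right, bottom] in pixels, round what is visible of it).
- manip.tip_of(thing, camera): "pixel" ([column, row] in pixels: a listed point, or the origin of a listed thing).
The state is a dict: "clock": time; "joint_pos": joint angles; "joint_velocities": joint speeds; "tau": joint torques, N m; "position": TCP position; "ee_rot": TCP orientation; "ft_force": force on the tool from outside, world axes, zero at the start; "torque": the same for the moment, N m; "grip_width": opening from 0.0 (shut) to 1.0 (fully open); "grasp_force": force on a finger pad.
Only numpy, scipy, OpenCV 4.12 (cv2) and the standard library are available. Lean on these libraries where they do the work, as an engineer would, in place of code of your own. Each camera call takes 0.05 s, during which the arm holds its last target. There are 200 camera calls.

TASK

The four machine parts on the aluminium strip-down board stand in the order they came off the machine: the first one off is next to the black peg, the last one off at the other end. Lay them out for reassembly on the plywood board with four bays, in reverse order: the last one off goes into the bay next to that board's black peg, and so on, until the first one off is in the bay farthest from its peg. Set each part in the middle of its bay, flat on the board and the same way up as it stands now.

Things in the scene. Friction and masses are not known exactly. Their poses are not given: they have to be found in the camera images.
- ring: black steel drive ring, 63 mm diameter, 22 mm high, lying flat (solid for gripping: grasp across the outside of the rim). Origin: centre of the underside as it stands at the start; z up.
- bearing: bright ball bearing, 52 mm diameter, 15 mm high, lying flat; grasp across the outside. Origin: centre of the underside as it stands at the start; z up.
- nut: large bright hex nut, 30 mm across flats, 34 mm across corners, 14 mm high, lying flat; two of its flats face its own +x and -x. It may be turned a little on its pad; grasp across two opposite flats. Origin: centre of the underside as it stands at the start; z up.
- block: grey bored steel block, 41 x 40 mm, 39 mm high (its solid part ends at 36 mm; a small screw head stands above), with a bore through its sides; grasp across two opposite flats. x and y are square to its flats. It may be turned a little on its pad. Origin: centre of the underside as it stands at the start; z up.
- pad_ring: round dark wooden packing pad, 68 mm diameter, under the drive ring. It is fixed on the strip-down board, 10 mm thick (underside 12 mm, top 22 mm above the board's underside), and stays behind; the part stands centred on it at the start. Origin: centre of its underside, z up.
- pad_bearing: rectangular dark wooden packing pad, 40 mm across (x) by 64 mm along the row (y), under the ball bearing. It is fixed on the strip-down board, 10 mm thick (underside 12 mm, top 22 mm above the board's underside), and stays behind; the part stands centred on it at the start. Origin: centre of its underside, z up.
- pad_nut: small round dark wooden packing pad, 46 mm diameter, under the hex nut. It is fixed on the strip-down board, 10 mm thick (underside 12 mm, top 22 mm above the board's underside), and stays behind; the part stands centred on it at the start. Origin: centre of its underside, z up.
- pad_block: square dark wooden packing pad, 56 x 56 mm, under the bored block. It is fixed on the strip-down board, 10 mm thick (underside 12 mm, top 22 mm above the board's underside), and stays behind; the part stands centred on it at the start. Origin: centre of its underside, z up.
- strip_board: aluminium board that carries the pads and parts. 90 mm (x) by 358 mm (y, the row), base 12 mm thick, fixed. Origin: centre of underside, z up. End strips 14 mm wide, 6 mm high; a black peg, 14 mm thick, 20 mm tall, on the +y one. Pads at x = 0, y = +126, +42, -42, -126 mm; first off at +126 (by the peg); which part is where varies.
- bay_board: plywood board with four empty bays between dark ribs 6 mm wide and high, long sides open. 90 mm (x) by 358 mm (y, the row), base 12 mm thick, fixed. Origin: centre of underside, z up. End strips 14 mm wide, 6 mm high; a black peg, 14 mm thick, 20 mm tall, on the +y one. Bay floors 12 mm over the underside; bays 78 mm long, middles at x = 0, y = +126 (by the peg), +42, -42, -126 mm.
There are look-alikes about, which are no part of the job. Leave any green, pink or turquoise look-alike of the bearing alone.

How it is judged:
By the outcome, as a careful person would: the job done as asked, in the order asked, and still so for the second after the job is handed in, with the robot touching nothing.
It also fails if it takes over 99 s, if anything falls off the work surface, if the arm or the gripper's body presses on something with over 40 N, if the wrist force passes 120 N, or if a joint passes its speed limit or range.

## Working session

There is one attempt and no reset: what is moved stays moved. The work goes in short steps, Python scripts to look and compute and a shell command to move; the robot and the scene stay as the last step left them, time stands still between calls to the robot, and variables do not carry over. Pictures are saved under pics/ and viewed, at most 14 in all, crops included, and the job is handed in when it is done.

```bash
mkdir -p pics; ls; python3 - <<'E'
from workcell import manip
import cv2
o=manip.get_obs();print({k:o[k] for k in('clock','position','ee_rot','grip_width')},manip.tip_reach)
for c in('top','side'):
    p,d=manip.camera(c);cv2.imwrite(f'pics/{c}0.png',p[:,:,::-1]);print(c,manip.get_calibration(c))
    for t in('strip_board','bay_board','ring','bearing','nut','block'):
        print(t,[(round(r['p'],2),[round(float(x)) for x in r['pixel']]) for r in manip.tip_of(t,c)][:3],[(round(r['p'],2),[round(float(x)) for x in r['box']]) for r in manip.find_in(t,c)][:3])
E
```

```text
pics
{'clock': 0.0, 'position': array([ 0.26026452, -0.56783747,  0.24451153]), 'ee_rot': array([ 9.77000707e-01,  2.13234898e-01, -1.75557802e-04, -6.82286150e-04]), 'grip_width': 0.9989601495664318} 0.014
top {'fx': 386.45078178113516, 'fy': 386.45078178113516, 'cx': 273.73645191485934, 'cy': 210.94592962129224, 'xyz': array([0.43411461, 0.0098724 , 0.94872515]), 'orientation': array([ 0.01077371, -0.02724955, -0.6985559 ,  0.71495528])}
strip_board [(0.85, [177, 177])] [(0.75, [100, 155, 254, 198])]
bay_board [(0.8, [360, 197])] [(0.87, [288, 172, 438, 221])]
ring [] [(0.63, [107, 166, 134, 194])]
bearing [(0.7, [172, 229]), (0.67, [124, 234]), (0.65, [155, 179])] [(0.79, [254, 232, 272, 255]), (0.76, [163, 219, 185, 241]), (0.76, [110, 222, 137, 242])]
nut [(0.55, [224, 175]), (0.2, [154, 178])] [(0.68, [218, 167, 233, 179])]
block [(0.57, [191, 174])] [(0.56, [179, 162, 205, 183])]
side {'fx': 524.93697486346, 'fy': 524.93697486346, 'cx': 273.0756394803152, 'cy': 210.76070054870408, 'xyz': array([0.26349831, 1.00932878, 0.96719266]), 'orientation': array([-0.04980187,  0.40744608,  0.9065643 , -0.09822745])}
strip_board [(0.82, [228, 283])] [(0.66, [191, 227, 259, 348])]
bay_board [] [(0.97, [250, 134, 309, 213])]
ring [(0.78, [220, 320])] [(0.92, [205, 304, 235, 336])]
bearing [(0.98, [270, 337]), (0.77, [224, 294]), (0.71, [278, 291])] [(0.82, [260, 321, 290, 343]), (0.76, [267, 282, 287, 301]), (0.7, [214, 280, 237, 301])]
nut [(0.58, [239, 240])] [(0.59, [232, 234, 243, 245])]
block [(0.86, [232, 263]), (0.73, [218, 324])] [(0.66, [225, 249, 238, 270]), (0.59, [216, 285, 232, 308]), (0.51, [250, 133, 308, 210])]
```

```bash
python3 - <<'E'
import cv2
a=cv2.imread('pics/top0.png')[120:290,80:460]
cv2.imwrite('pics/top0c.png',cv2.resize(a,None,fx=2.1,fy=2.1,interpolation=cv2.INTER_CUBIC))
E
```

```text
(no output)
```

View pics/top0c.png

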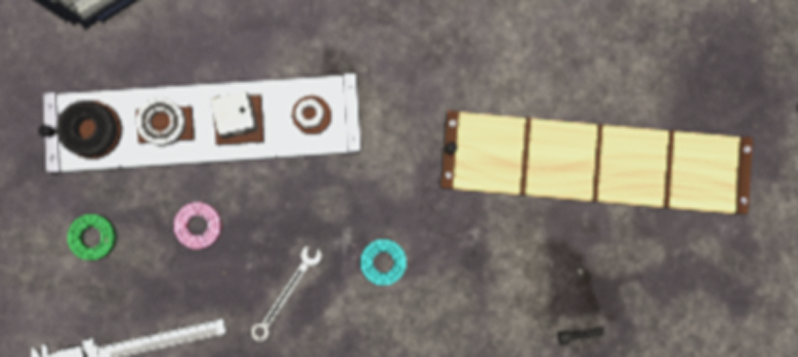

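View pics/side0.png

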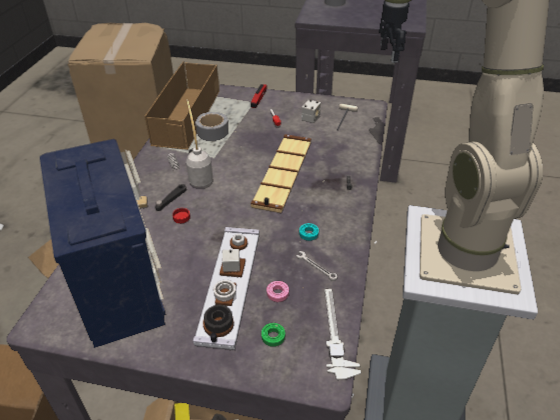

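The top crop shows the order from the strip-board peg as ring (88,128), bearing (160,121), block (235,115), nut (310,115). The bay-board peg is at its left end (450,148). The side view agrees, and the blue case is beside the ring. Next I'll get coordinates.

```bash
cat > h.py <<'E'
from workcell import manip
import numpy as np, cv2
from scipy.spatial.transform import Rotation as R
def ray(cal,uv):
    uv=np.atleast_2d(uv).astype(float)
    d=np.c_[(uv[:,0]-cal['cx'])/cal['fx'],-(uv[:,1]-cal['cy'])/cal['fy'],-np.ones(len(uv))]
    return R.from_quat(cal['orientation']).apply(d)
def onplane(cal,uv,z):
    r=ray(cal,uv);c=np.array(cal['xyz']);return c+r*((z-c[2])/r[:,2])[:,None]
def cloud(cal,d):
    v,u=np.mgrid[:d.shape[0],:d.shape[1]]
    r=ray(cal,np.c_[u.ravel(),v.ravel()])
    return (np.array(cal['xyz'])+r*d.reshape(-1,1)).reshape(d.shape+(3,))
def toolrow(dxyz,yaw=None):
    """world shift -> tool units; yaw = wanted angle of tool y axis (deg, mod 180)"""
    o=manip.get_obs();r=R.from_quat(o['ee_rot']);s=r.inv().apply(dxyz)/0.05
    y=r.apply([0,1,0]);cur=np.degrees(np.arctan2(y[1],y[0]))
    t=None if yaw is None else -(((yaw-cur+90)%180)-90)/8
    return s.round(3),cur,t
E
python3 - <<'E'
from h import *
p,d=manip.camera('top');cal=manip.get_calibration('top');P=cloud(cal,d)
print('table z',np.median(P[200:260,190:240,2]))
for t in('strip_board','bay_board'):
    m=manip.trace(t,'top')[0]['pixels'];print(t,m.sum(),np.median(P[m][:,2]))
    m=cv2.morphologyEx(m.astype(np.uint8),cv2.MORPH_CLOSE,np.ones((9,9)))
    v,u=np.nonzero(m);w=onplane(cal,np.c_[u,v],0.014)[:,:2].astype(np.float32)
    print(cv2.minAreaRect(w))
for t in('ring','bearing','nut','block'):
    for r in manip.trace(t,'top')[:4]:
        m=r['pixels'];w=P[m];top=np.percentile(w[:,2],85);s=w[w[:,2]>top-.008]
        print(t,round(r['p'],2),r['box'],'top',top.round(3),'mean',s[:,:2].mean(0).round(4),'mid',((s.max(0)+s.min(0))/2)[:2].round(4),np.ptp(s,0)[:2].round(3))
q=P[100:150,90:180];i=q[...,2]>.05
print('case',q[i].min(0),q[i].max(0))
o=manip.get_obs();c=manip.get_calibration('wrist');print(R.from_quat(o['ee_rot']).inv().apply(c['xyz']-o['position']),R.from_quat(o['ee_rot']).inv().apply(R.from_quat(c['orientation']).apply([[0,0,-1],[1,0,0]])))
print(toolrow([0,0,0],0))
E
```

```text
table z -0.00023508649329562203
strip_board 3674 0.01185949182238838
((0.5593734383583069, 0.22945359349250793), (0.0954073965549469, 0.3637479543685913), 5.502542018890381)
bay_board 5479 0.012157123955014892
((0.5244225859642029, -0.23194724321365356), (0.3621532917022705, 0.09458315372467041), 86.55099487304688)
ring 0.51 [143.6, 166.9, 165.7, 190.9] top 0.037 mean [0.5572 0.2692] mid [0.5575 0.2695] [0.052 0.051]
bearing 0.8 [163.3, 217.9, 184.8, 238.5] top 0.016 mean [0.4413 0.2275] mid [0.4416 0.1321] [0.051 0.244]
bearing 0.76 [111.2, 221.4, 138.4, 242.5] top 0.016 mean [0.4253 0.3458] mid [0.4257 0.1914] [0.048 0.363]
bearing 0.68 [142.2, 164.5, 166.0, 187.7] top 0.038 mean [0.5579 0.2692] mid [0.5575 0.2695] [0.052 0.051]
bearing 0.62 [252.8, 232.3, 272.9, 256.3] top 0.016 mean [0.4042 0.0153] mid [0.4071 0.0151] [0.054 0.048]
block 0.62 [181.0, 163.2, 203.7, 185.3] top 0.059 mean [0.5655 0.1851] mid [0.5657 0.1854] [0.047 0.047]
case [0.43411461 0.0098724  0.05000198] [0.73367193 0.38009801 0.94872515]
[ 0.06823131  0.00052379 -0.12845191] [[-2.69680245e-01 -6.68016178e-04  9.62949697e-01]
 [ 5.83701911e-04  9.99999462e-01  8.57187760e-04]]
(array([0., 0., 0.]), np.float64(-65.37325952302126), np.float64(-8.171657440377658))
```

```bash
python3 - <<'E'
from h import *
print(toolrow([.265,.336,.005],-3.5), manip.get_calibration('wrist')['fx'])
p,d=manip.camera('top');P=cloud(manip.get_calibration('top'),d)
for z0 in(.06,.12,.2):
  m=(P[...,2]>z0)&(P[...,2]<.5)&(P[...,0]>.45)&(P[...,0]<.9)&(abs(P[...,1])<.55)&(d>0)
  n,l,st,ce=cv2.connectedComponentsWithStats(m.astype(np.uint8))
  for k in range(1,n):
    if st[k,4]>15: w=P[l==k];print(z0,st[k,4],w.min(0).round(3),w.max(0).round(3))
E
```

```text
(array([ 7.618, -3.9  , -0.1  ]), np.float64(-65.37325952302126), np.float64(-7.734157440377658)) 349.36143451073633
0.06 19758 [0.662 0.078 0.06 ] [0.9   0.465 0.334]
0.06 1624 [ 0.846 -0.55   0.06 ] [ 0.9   -0.277  0.116]
0.06 913 [ 0.722 -0.224  0.06 ] [ 0.801 -0.11   0.223]
0.12 17788 [0.662 0.095 0.12 ] [0.871 0.465 0.334]
0.12 162 [ 0.754 -0.224  0.121] [ 0.801 -0.142  0.223]
0.2 14717 [0.663 0.095 0.2  ] [0.871 0.465 0.334]
0.2 57 [ 0.778 -0.224  0.201] [ 0.801 -0.184  0.223]
```

```bash
python3 -m pendant '[[7.62,-3.9,-0.1,0,0,-7.73,1],[7.62,-3.9,-0.1,0,0,-7.73,1],[7.62,-3.9,-0.1,0,0,-7.73,1],[7.62,-3.9,-0.1,0,0,-7.73,1],[7.62,-3.9,-0.1,0,0,-7.73,1],[7.62,-3.9,-0.1,0,0,-7.73,1],[7.62,-3.9,-0.1,0,0,-7.73,1],[7.62,-3.9,-0.1,0,0,-7.73,1],[7.62,-3.9,-0.1,0,0,-7.73,1],[7.62,-3.9,-0.1,0,0,-7.73,1]]' 40
python3 - <<'E'
from h import *
o=manip.get_obs();p,d=manip.camera('wrist');cal=manip.get_calibration('wrist');P=cloud(cal,d)
cv2.imwrite('pics/w1.png',p[:,:,::-1]);np.savez('w1.npz',p=p,d=d,**cal)
print(o['position'],o['joint_pos'].round(2),toolrow([0,0,0]))
# plywood region by height
m=((P[...,2]>.008)&(P[...,2]<.016)&(abs(P[...,0]-.524)<.08)).astype(np.uint8)
m=cv2.morphologyEx(m,cv2.MORPH_OPEN,np.ones((3,3)))
n,l,st,ce=cv2.connectedComponentsWithStats(m)
for k in range(1,n):
    if st[k,4]>800:
        w=P[l==k];print(st[k],cv2.minAreaRect(w[:,:2].astype(np.float32)),w[:,2].mean())
E
```

```text
clock: 2.95
position: [0.5247, -0.2337, 0.2503]
ee_rot: [0.729, 0.684, -0.0, 0.0]
ft_force: [0.3, -1.4, -0.7]
grip_width: 1.0
grasp_force: 0.0
[ 0.52473653 -0.23373629  0.25028805] [ 0.71  0.25 -0.44  1.57  0.11  1.34  0.19] (array([0., 0., 0.]), np.float64(-3.673298287971361), None)
[ 232    2   95   90 8205] ((0.5319622159004211, -0.10399229824542999), (0.07844824343919754, 0.09002599120140076), 86.5621337890625) 0.011834947501782505
[ 235   98   90   79 6805] ((0.5267632603645325, -0.1885385513305664), (0.07847408950328827, 0.09012765437364578), 86.39126586914062) 0.011799518004854275
[ 238  182   84   70 5632] ((0.5214118361473083, -0.27323469519615173), (0.07846679538488388, 0.08998475968837738), 86.4200439453125) 0.011700945547199186
[ 241  257   79   62 4667] ((0.5162160396575928, -0.35807082056999207), (0.07741878181695938, 0.0900249108672142), 86.4604263305664) 0.011676170564380538
```

View pics/w1.png

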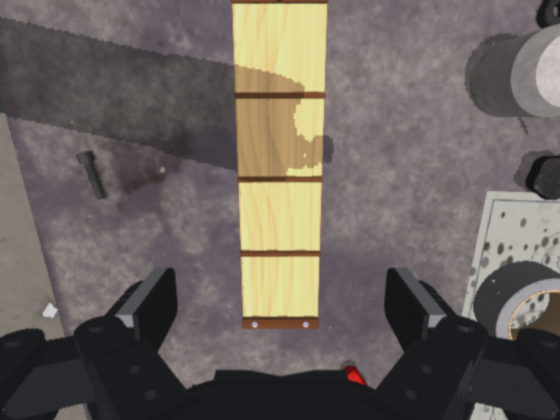

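The bays are clear at column ~280, rows 48, 137, 216 and 287, and measure 78 x 90 mm each. The peg is at the top edge. Next I'll go over the strip-down board.

```bash
python3 - <<'E'
from h import *
print(toolrow([.037,.465,.0],5.4))
z=np.load('w1.npz');P=cloud({k:z[k] for k in('fx','fy','cx','cy','xyz','orientation')},z['d'])
o=manip.get_obs();q=R.from_quat(o['ee_rot']).inv().apply((P-o['position']).reshape(-1,3)).reshape(P.shape)
m=(z['d']>0)&(z['d']<.2)&(abs(q[...,1])<.07)
print('fingers',q[m].min(0),q[m].max(0)); s=q[m];print(s[s[:,2]>s[:,2].max()-.003].round(3)[::40])
E
```

```text
(array([ 9.328e+00,  1.430e-01, -5.000e-03]), np.float64(-3.673298287971361), np.float64(-1.134162285996421))
fingers [-0.01297258 -0.06998641 -0.08322488] [0.02089235 0.06998537 0.00229697]
[[ 0.009  0.043 -0.   ]
 [ 0.002 -0.043  0.001]
 [-0.004 -0.042 -0.001]]
```

```bash
python3 -m pendant '[[9.33,0.14,0,0,0,-1.13,1],[9.33,0.14,0,0,0,-1.13,1],[9.33,0.14,0,0,0,-1.13,1],[9.33,0.14,0,0,0,-1.13,1],[9.33,0.14,0,0,0,-1.13,1],[9.33,0.14,0,0,0,-1.13,1],[9.33,0.14,0,0,0,-1.13,1],[9.33,0.14,0,0,0,-1.13,1],[9.33,0.14,0,0,0,-1.13,1],[9.33,0.14,0,0,0,-1.13,1]]' 40
python3 - <<'E'
from h import *
o=manip.get_obs();p,d=manip.camera('wrist');cal=manip.get_calibration('wrist');P=cloud(cal,d)
cv2.imwrite('pics/w2.png',p[:,:,::-1]);np.savez('w2.npz',p=p,d=d,**cal)
print(o['position'],toolrow([0,0,0]))
c=np.array([.5615,.2273]);u=np.array([np.cos(np.radians(95.4)),np.sin(np.radians(95.4))])
for n,t,h in(('ring',126,.022),('bearing',42,.015),('block',-42,.036),('nut',-126,.014)):
    q=c+u*t/1000
    m=(np.linalg.norm(P[...,:2]-q,axis=2)<.045)&(abs(P[...,2]-.022-h)<.004)&(d>0)
    w=P[m];r=cv2.minAreaRect(w[:,:2].astype(np.float32)) if len(w) else None
    print(n,q.round(4),len(w),r,cv2.minEnclosingCircle(w[:,:2].astype(np.float32)) if len(w) else '')
E
```

```text
clock: 4.25
position: [0.5618, 0.2313, 0.2501]
ee_rot: [0.673, 0.74, -0.0, 0.0]
ft_force: [0.5, -0.3, -0.8]
grip_width: 1.004
grasp_force: 0.0
[0.56183178 0.23126765 0.2501337 ] (array([0., 0., 0.]), np.float64(5.350197193650622), None)
ring [0.5496 0.3527] 3658 ((0.5458210110664368, 0.3515617549419403), (0.062314361333847046, 0.062116801738739014), 5.513430595397949) ((0.5458974838256836, 0.35181480646133423), 0.031606029719114304)
bearing [0.5575 0.2691] 1767 ((0.5563681125640869, 0.2704237401485443), (0.05146447569131851, 0.05043399706482887), 5.376535415649414) ((0.5562244057655334, 0.27013665437698364), 0.02605830878019333)
block [0.5655 0.1855] 1613 ((0.5647062063217163, 0.18553109467029572), (0.03993770852684975, 0.04069945216178894), 15.638876914978027) ((0.5650618076324463, 0.18578799068927765), 0.027759067714214325)
nut [0.5734 0.1019] 439 ((0.5697280168533325, 0.10383603721857071), (0.03027527965605259, 0.032518040388822556), 68.32166290283203) ((0.5701317191123962, 0.1031285747885704), 0.017162328585982323)
```

View pics/w2.png

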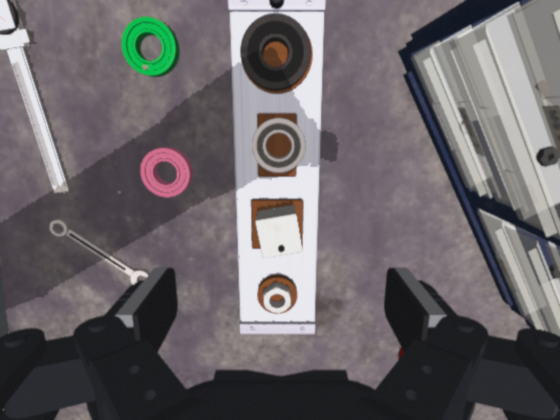

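The picture shows ring (275,52), bearing (278,145), block (278,232, turned ~10°) and nut (276,296). The nut goes first: approach, then a closer look.

```bash
python3 - <<'E'
from h import *
print(toolrow([.570-.5618,.1033-.2313,-.13],8.3))
E
```

```text
(array([-2.561, -0.076,  2.603]), np.float64(5.350197193650622), np.float64(-0.36872535079367275))
```

```bash
python3 -m pendant '[[-2.56,-0.08,1.3,0,0,-0.37,1],[-2.56,-0.08,2.6,0,0,-0.37,1],[-2.56,-0.08,2.6,0,0,-0.37,1],[-2.56,-0.08,2.6,0,0,-0.37,1],[-2.56,-0.08,2.6,0,0,-0.37,1],[-2.56,-0.08,2.6,0,0,-0.37,1],[-2.56,-0.08,2.6,0,0,-0.37,1],[-2.56,-0.08,2.6,0,0,-0.37,1],[-2.56,-0.08,2.6,0,0,-0.37,1],[-2.56,-0.08,2.6,0,0,-0.37,1]]' 40
cat >> h.py <<'E'
def top(q,zt,rad,name,tol=.003):
    o=manip.get_obs();p,d=manip.camera('wrist');cal=manip.get_calibration('wrist');P=cloud(cal,d)
    cv2.imwrite(f'pics/{name}.png',p[:,:,::-1])
    m=(np.linalg.norm(P[...,:2]-q,axis=2)<rad)&(abs(P[...,2]-zt)<tol)&(d>0)
    w=P[m][:,:2].astype(np.float32);print(o['position'],len(w),P[m][:,2].mean())
    return w,p
def supp(w,angs):
    for a in angs:
        t=np.radians(a);s=w@np.array([np.cos(t),np.sin(t)]);print(a,(np.percentile(s,99.5)-np.percentile(s,.5)).round(4),end='; ')
E
python3 - <<'E'
from h import *
w,p=top([.570,.1033],.036,.03,'w3')
print(cv2.minAreaRect(w),cv2.minEnclosingCircle(w))
supp(w,range(-60,121,6))
cv2.imwrite('pics/w3c.png',cv2.resize(p[150:330,170:390,::-1],None,fx=2,fy=2))
E
```

```text
clock: 5.55
position: [0.5696, 0.1053, 0.1203]
ee_rot: [0.653, 0.757, -0.0, 0.0]
ft_force: [-0.9, 0.8, -0.1]
grip_width: 1.001
grasp_force: 0.0
[0.56959549 0.10529856 0.12032698] 1232 0.03546749583470119
((0.5698193907737732, 0.10344365239143372), (0.03325599804520607, 0.029999619349837303), 38.46763229370117) ((0.5698902606964111, 0.10382460057735443), 0.016959335654973984)
-60 0.0302; -54 0.0297; -48 0.0295; -42 0.0302; -36 0.0308; -30 0.0313; -24 0.0317; -18 0.0318; -12 0.0315; -6 0.031; 0 0.0304; 6 0.0298; 12 0.0295; 18 0.0302; 24 0.0308; 30 0.0313; 36 0.0316; 42 0.0316; 48 0.0314; 54 0.0309; 60 0.0303; 66 0.0296; 72 0.0295; 78 0.0299; 84 0.0305; 90 0.0312; 96 0.0316; 102 0.0316; 108 0.0312; 114 0.0307; 120 0.0302;
```

View pics/w3c.png

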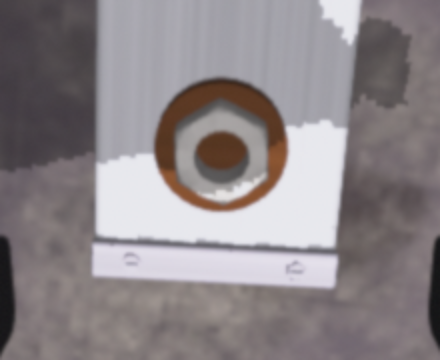

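The hex flats face ~10.4° (mod 60) and the nut's centre is (.5698,.1035).

```bash
python3 - <<'E'
from h import *
o=manip.get_obs()['position'];print(o,toolrow([.5698-o[0],.1035-o[1],.037-o[2]],10.4))
E
```

```text
[0.56960744 0.10524518 0.12029314] (array([-3.500e-02, -1.000e-03,  1.666e+00]), np.float64(8.467810829746968), np.float64(-0.24152364628162815))
```

```bash
python3 -m pendant '[[-0.035,0,0.8,0,0,-0.24,1],[-0.035,0,1.4,0,0,-0.24,1],[-0.035,0,1.6,0,0,-0.24,1],[-0.035,0,1.66,0,0,-0.24,1],[-0.035,0,1.66,0,0,-0.24,1],[-0.035,0,1.66,0,0,-0.24,0.3],[-0.035,0,1.66,0,0,-0.24,0],[-0.035,0,1.66,0,0,-0.24,-0.2],[-0.035,0,1.66,0,0,-0.24,-0.2],[-0.035,0,1.66,0,0,-0.24,-0.2]]' 40
```

```text
clock: 6.85
position: [0.5699, 0.1035, 0.0373]
ee_rot: [0.64, 0.768, -0.0, 0.0]
ft_force: [-0.4, -0.5, -0.5]
grip_width: 0.398
grasp_force: 0.0
```

```bash
python3 -m pendant '[[0,0,0,0,0,0,-0.5],[0,0,0,0,0,0,-0.7],[0,0,0,0,0,0,-0.7],[0,0,0,0,0,0,-0.7],[0,0,0,0,0,0,-0.7],[0,0,-0.4,0,0,0,-0.7],[0,0,-0.8,0,0,0,-0.7],[0,0,-1.6,0,0,0,-0.7],[0,0,-1.6,0,0,0,-0.7],[0,0,-1.6,0,0,0,-0.7]]' 40
python3 - <<'E'
from h import *
o=manip.get_obs()['position'];print(o,toolrow([.5318-o[0],-.1052-o[1],0],-3.5))
E
```

```text
clock: 8.1
position: [0.5698, 0.1033, 0.1178]
ee_rot: [0.64, 0.768, 0.0, 0.0]
ft_force: [0.1, -0.2, -1.9]
grip_width: 0.336
grasp_force: 39.6
[0.56983262 0.10333934 0.11777729] (array([-3.966e+00, -1.499e+00,  1.000e-03]), np.float64(10.37655440438174), np.float64(1.734569300547717))
```

```bash
python3 -m pendant '[[-1,-0.4,0,0,0,0.4,-0.7],[-2.2,-0.8,0,0,0,1,-0.7],[-3.3,-1.2,0,0,0,1.73,-0.7],[-3.97,-1.5,0,0,0,1.73,-0.7],[-3.97,-1.5,0,0,0,1.73,-0.7],[-3.97,-1.5,0.5,0,0,1.73,-0.7],[-3.97,-1.5,1,0,0,1.73,-0.7],[-3.97,-1.5,1.3,0,0,1.73,-0.7],[-3.97,-1.5,1.3,0,0,1.73,-0.7],[-3.97,-1.5,1.3,0,0,1.73,-0.7]]' 40
python3 - <<'E'
from h import *
o=manip.get_obs()['position'];print(o,toolrow([.5318-o[0],-.1052-o[1],.028-o[2]],-3.5))
E
```

```text
clock: 9.35
position: [0.5325, -0.1049, 0.053]
ee_rot: [0.728, 0.686, 0.0, 0.0]
ft_force: [0.5, 0.1, -0.1]
grip_width: 0.337
grasp_force: 39.6
[ 0.53245917 -0.10494982  0.05304915] (array([-0.006, -0.013,  0.501]), np.float64(-3.4287738717333043), np.float64(0.008903266033337687))
```

```bash
python3 -m pendant '[[0,-0.01,0.3,0,0,0,-0.7],[0,-0.01,0.45,0,0,0,-0.7],[0,-0.01,0.51,0,0,0,-0.7],[0,-0.01,0.51,0,0,0,-0.7],[0,-0.01,0.51,0,0,0,-0.7],[0,-0.01,0.51,0,0,0,-0.3],[0,-0.01,0.51,0,0,0,0],[0,-0.01,0.51,0,0,0,0.2],[0,-0.01,-0.5,0,0,0,0.5],[0,-0.01,-1.6,0,0,0,1]]' 40
python3 - <<'E'
from h import *
o=manip.get_obs()['position'];print(o,toolrow([.5648-o[0],.1857-o[1],.13-o[2]],15.6))
E
```

```text
clock: 10.6
position: [0.5308, -0.105, 0.1329]
ee_rot: [0.728, 0.686, -0.0, -0.001]
ft_force: [0.8, -0.2, -0.0]
grip_width: 0.933
grasp_force: 0.0
[ 0.53077769 -0.10503838  0.13292995] (array([5.845, 0.33 , 0.062]), np.float64(-3.4440136576672895), np.float64(-2.3805017072084116))
```

```bash
python3 - <<'E'
from h import *
w,p=top([.5318,-.1052],.026,.035,'w4');print(cv2.minEnclosingCircle(w))
E
python3 -m pendant '[[5.85,0.33,0,0,0,-2.38,1],[5.85,0.33,0,0,0,-2.38,1],[5.85,0.33,0,0,0,-2.38,1],[5.85,0.33,0,0,0,-2.38,1],[5.85,0.33,0,0,0,-2.38,1],[5.85,0.33,0,0,0,-2.38,1],[5.85,0.33,0,0,0,-2.38,1],[5.85,0.33,0,0,0,-2.38,1],[5.85,0.33,0,0,0,-2.38,1],[5.85,0.33,0,0,0,-2.38,1]]' 40
python3 - <<'E'
from h import *
w,p=top([.5648,.1857],.058,.04,'w5')
print(cv2.minAreaRect(w),cv2.minEnclosingCircle(w))
o=manip.get_obs()['position'];c=cv2.minAreaRect(w);print(toolrow([c[0][0]-o[0],c[0][1]-o[1],.040-o[2]],c[2]))
E
```

```text
[ 0.53077769 -0.10503838  0.13292995] 133 0.02597972411614326
((0.5364264249801636, -0.10026480257511139), 0.01493004523217678)
clock: 11.9
position: [0.5656, 0.1851, 0.1324]
ee_rot: [0.605, 0.796, -0.0, 0.0]
ft_force: [-0.9, -0.2, 0.7]
grip_width: 1.005
grasp_force: 0.0
[0.56561007 0.18508357 0.13236288] 4047 0.05775697707259118
((0.5644888281822205, 0.1860518604516983), (0.04008041322231293, 0.04034082964062691), 15.545812606811523) ((0.5647550821304321, 0.1858789324760437), 0.02783908136188984)
(array([ 0.022, -0.016,  1.847]), np.float64(15.542557467495369), np.float64(-0.00040689241451907776))
```

```bash
python3 -c "
import cv2
cv2.imwrite('pics/w4c.png',cv2.imread('pics/w4.png')[60:400,100:460])"; python3 -m pendant '[[0.02,-0.02,0.9,0,0,0,1],[0.02,-0.02,1.6,0,0,0,1],[0.02,-0.02,1.8,0,0,0,1],[0.02,-0.02,1.85,0,0,0,0.6],[0.02,-0.02,1.85,0,0,0,0.2],[0.02,-0.02,1.85,0,0,0,-0.3],[0.02,-0.02,1.85,0,0,0,-0.4],[0.02,-0.02,1.85,0,0,0,-0.4],[0.02,-0.02,1.85,0,0,0,-0.4],[0.02,-0.02,1.85,0,0,0,-0.4]]' 50
```

```text
clock: 13.2
position: [0.5651, 0.1868, 0.0413]
ee_rot: [0.605, 0.796, 0.001, 0.001]
ft_force: [-1.4, -0.6, 5.4]
grip_width: 0.458
grasp_force: 52.2
```

View pics/w4c.png

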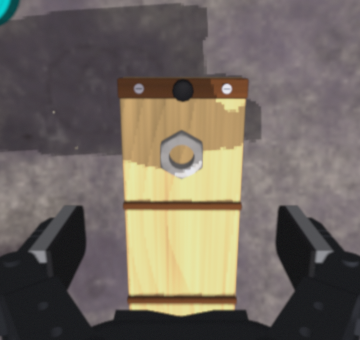

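The nut lies flat in the middle of the bay next to the peg. The block is gripped, so I'll lift it.

```bash
python3 -m pendant '[[0,0,-0.3,0,0,0,-0.5],[0,0,-1,0,0,0,-0.5],[0,0,-1.8,0,0,0,-0.5],[0,0,-1.8,0,0,0,-0.5],[0,0,-1.8,0,0,0,-0.5],[0,0,-1.8,0,0,0,-0.5],[0,0,-1.8,0,0,0,-0.5],[0,0,-1.8,0,0,0,-0.5],[0,0,-1.8,0,0,0,-0.5],[0,0,-1.8,0,0,0,-0.5]]' 60
python3 - <<'E'
from h import *
o=manip.get_obs()['position'];print(o,toolrow([.5267-o[0],-.1890-o[1],0],-3.5))
E
```

```text
clock: 14.45
position: [0.5642, 0.1864, 0.1298]
ee_rot: [0.605, 0.796, -0.0, 0.0]
ft_force: [-0.3, 0.3, -4.2]
grip_width: 0.453
grasp_force: 61.9
[0.56421433 0.18644597 0.12975292] (array([-7.031, -2.741,  0.   ]), np.float64(15.588909983030641), np.float64(2.386113747878831))
```

```bash
python3 -m pendant '[[-1,-0.4,0,0,0,0.4,-0.5],[-2.2,-0.85,0,0,0,0.8,-0.5],[-3.4,-1.3,0,0,0,1.3,-0.5],[-4.6,-1.8,0,0,0,1.8,-0.5],[-5.8,-2.3,0,0,0,2.39,-0.5],[-7.03,-2.74,0,0,0,2.39,-0.5],[-7.03,-2.74,0.3,0,0,2.39,-0.5],[-7.03,-2.74,0.9,0,0,2.39,-0.5],[-7.03,-2.74,1.5,0,0,2.39,-0.5],[-7.03,-2.74,1.5,0,0,2.39,-0.5]]' 60
python3 - <<'E'
from h import *
o=manip.get_obs()['position'];print(o,toolrow([.5267-o[0],-.1890-o[1],.0318-o[2]],-3.5))
E
```

```text
clock: 15.7
position: [0.5252, -0.1877, 0.0527]
ee_rot: [0.728, 0.685, -0.001, -0.002]
ft_force: [-0.3, -0.4, -2.9]
grip_width: 0.455
grasp_force: 61.7
[ 0.52518852 -0.18767295  0.05273034] (array([-0.025,  0.034,  0.418]), np.float64(-3.4772840866723773), np.float64(0.0028394891659520027))
```

```bash
python3 -m pendant '[[0,0,0.2,0,0,0,-0.5],[0,0,0.4,0,0,0,-0.5],[0,0,0.45,0,0,0,-0.5],[0,0,0.45,0,0,0,-0.5],[0,0,0.45,0,0,0,-0.5],[0,0,0.45,0,0,0,-0.5],[0,0,0.45,0,0,0,-0.5],[0,0,0.45,0,0,0,-0.5],[0,0,0.45,0,0,0,-0.5],[0,0,0.45,0,0,0,-0.5]]' 60
```

```text
clock: 16.95
position: [0.5267, -0.1889, 0.0323]
ee_rot: [0.729, 0.685, -0.0, 0.0]
ft_force: [-1.0, -0.1, -3.4]
grip_width: 0.46
grasp_force: 61.9
```

```bash
python3 -m pendant '[[0,0,0.02,0,0,0,-0.5],[0,0,0.025,0,0,0,-0.5],[0,0,0.025,0,0,0,-0.3],[0,0,0.025,0,0,0,0.1],[0,0,0.025,0,0,0,0.4],[0,0,0.025,0,0,0,0.6],[0,0,-1,0,0,0,1],[0,0,-2.2,0,0,0,1],[0,0,-2.2,0,0,0,1],[0,0,-2.2,0,0,0,1]]' 60
python3 - <<'E'
from h import *
w,p=top([.5267,-.189],.048,.04,'w6');print(cv2.minAreaRect(w))
o=manip.get_obs()['position'];print(o,toolrow([.5563-o[0],.2703-o[1],.13-o[2]],5.4))
cv2.imwrite('pics/w6c.png',p[0:400,100:460,::-1])
E
```

```text
clock: 18.2
position: [0.5266, -0.189, 0.1422]
ee_rot: [0.729, 0.685, -0.0, 0.0]
ft_force: [-0.4, 0.3, -0.6]
grip_width: 1.0
grasp_force: 0.0
[ 0.52656255 -0.18904527  0.14223259] 3435 0.04703289638047461
((0.5262315273284912, -0.1895342767238617), (0.040486227720975876, 0.040030792355537415), 86.54695129394531)
[ 0.52610652 -0.18890779  0.14143381] (array([9.204, 0.036, 0.23 ]), np.float64(-3.5383840859958253), np.float64(-1.1172980107494777))
```

View pics/w6c.png

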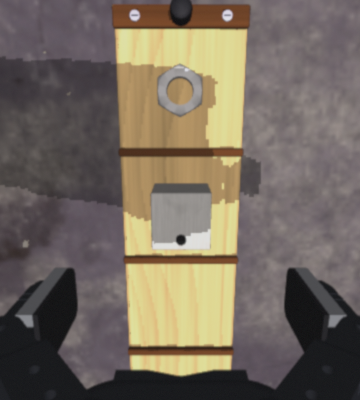

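The nut (180,92) and the block (181,217) are both centred in their bays. Next is the bearing.

```bash
python3 -m pendant '[[9.2,0.04,0.2,0,0,-1.12,1],[9.2,0.04,0.2,0,0,-1.12,1],[9.2,0.04,0.2,0,0,-1.12,1],[9.2,0.04,0.2,0,0,-1.12,1],[9.2,0.04,0.2,0,0,-1.12,1],[9.2,0.04,0.2,0,0,-1.12,1],[9.2,0.04,0.2,0,0,-1.12,1],[9.2,0.04,0.2,0,0,-1.12,1],[9.2,0.04,0.2,0,0,-1.12,1],[9.2,0.04,0.2,0,0,-1.12,1]]' 40
python3 - <<'E'
from h import *
w,p=top([.5563,.2703],.037,.035,'w7');c=cv2.minAreaRect(w);print(c,cv2.minEnclosingCircle(w))
o=manip.get_obs()['position'];print(o,toolrow([c[0][0]-o[0],c[0][1]-o[1],.034-o[2]],5.4))
E
```

```text
clock: 19.5
position: [0.557, 0.2686, 0.1312]
ee_rot: [0.673, 0.739, -0.001, -0.0]
ft_force: [0.0, 0.0, -0.4]
grip_width: 0.999
grasp_force: 0.0
[0.55698024 0.26855648 0.13120377] 3562 0.03638639136864396
((0.5564852952957153, 0.2703761160373688), (0.05157654359936714, 0.05142815783619881), 3.2296929359436035) ((0.5565773248672485, 0.2700662612915039), 0.02619582787156105)
[0.55725034 0.26825681 0.13153636] (array([ 0.046, -0.009,  1.951]), np.float64(5.323937250293897), np.float64(-0.009507843713262076))
```

```bash
python3 -m pendant '[[0.02,0,0.9,0,0,0,1],[0.02,0,1.6,0,0,0,1],[0.02,0,1.85,0,0,0,1],[0.02,0,1.95,0,0,0,1],[0.02,0,1.95,0,0,0,0.8],[0.02,0,1.95,0,0,0,0.5],[0.02,0,1.95,0,0,0,0.35],[0.02,0,1.95,0,0,0,0.35],[0.02,0,1.95,0,0,0,0.35],[0.02,0,1.95,0,0,0,0.35]]' 40
```

```text
clock: 20.8
position: [0.557, 0.271, 0.0348]
ee_rot: [0.673, 0.74, -0.0, 0.0]
ft_force: [0.1, 0.1, -0.3]
grip_width: 0.67
grasp_force: 0.0
```

```bash
python3 -m pendant '[[-0.01,0,0,0,0,0,0.1],[-0.01,0,0,0,0,0,0],[-0.01,0,0,0,0,0,0],[-0.01,0,0,0,0,0,0],[-0.01,0,0,0,0,0,0],[-0.01,0,-0.3,0,0,0,0],[-0.01,0,-1,0,0,0,0],[-0.01,0,-1.9,0,0,0,0],[-0.01,0,-1.9,0,0,0,0],[-0.01,0,-1.9,0,0,0,0]]' 40
python3 - <<'E'
from h import *
o=manip.get_obs()['position'];print(o,toolrow([.5215-o[0],-.2729-o[1],0],-3.5))
E
```

```text
clock: 22.05
position: [0.5568, 0.27, 0.1295]
ee_rot: [0.673, 0.74, -0.0, 0.0]
ft_force: [0.1, -0.3, -2.5]
grip_width: 0.579
grasp_force: 42.0
[0.55682729 0.26999249 0.1294586 ] (array([-1.0743e+01, -1.7270e+00,  9.0000e-03]), np.float64(5.407883839702912), np.float64(1.1134854799628648))
```

```bash
python3 -m pendant '[[-1,-0.16,0,0,0,0.1,0],[-2.2,-0.35,0,0,0,0.2,0],[-3.4,-0.55,0,0,0,0.35,0],[-4.6,-0.74,0,0,0,0.5,0],[-5.8,-0.93,0,0,0,0.65,0],[-7,-1.12,0,0,0,0.8,0],[-8.2,-1.32,0,0,0,0.95,0],[-9.4,-1.51,0,0,0,1.11,0],[-10.3,-1.65,0,0,0,1.11,0],[-10.74,-1.73,0,0,0,1.11,0]]' 40
python3 - <<'E'
from h import *
o=manip.get_obs()['position'];print(o,toolrow([.5215-o[0],-.2729-o[1],.0253-o[2]],-3.5))
E
```

```text
clock: 23.3
position: [0.5199, -0.275, 0.1282]
ee_rot: [0.729, 0.684, -0.001, -0.001]
ft_force: [-0.2, 1.1, -1.7]
grip_width: 0.581
grasp_force: 42.1
[ 0.51994583 -0.27500052  0.12823749] (array([0.043, 0.034, 2.059]), np.float64(-3.6516269173694464), np.float64(-0.01895336467118014))
```

```bash
python3 -m pendant '[[0,0,0,0,0,0,0],[0,0,0.6,0,0,0,0],[0,0,1.4,0,0,0,0],[0,0,1.8,0,0,0,0],[0,0,1.95,0,0,0,0],[0,0,2.0,0,0,0,0],[0,0,2.0,0,0,0,0],[0,0,2.0,0,0,0,0],[0,0,2.0,0,0,0,0],[0,0,2.0,0,0,0,0]]' 40
```

```text
clock: 24.55
position: [0.5218, -0.2723, 0.0301]
ee_rot: [0.728, 0.685, 0.0, 0.0]
ft_force: [-0.0, 0.0, -1.3]
grip_width: 0.581
grasp_force: 42.1
```

```bash
python3 -m pendant '[[0,0,0.05,0,0,0,0],[-0.01,0,0.1,0,0,0,0],[-0.01,0,0.11,0,0,0,0],[-0.01,0,0.11,0,0,0,0.2],[-0.01,0,0.11,0,0,0,0.5],[-0.01,0,0.11,0,0,0,0.8],[-0.01,0,-1,0,0,0,1],[-0.01,0,-2.2,0,0,0,1],[-0.01,0,-2.2,0,0,0,1],[-0.01,0,-2.2,0,0,0,1]]' 40
python3 - <<'E'
from h import *
w,p=top([.5215,-.2729],.027,.04,'w8',.002);print(cv2.minAreaRect(w),cv2.minEnclosingCircle(w))
o=manip.get_obs()['position'];print(o,toolrow([.5459-o[0],.3517-o[1],.135-o[2]],5.4))
cv2.imwrite('pics/w8c.png',p[0:400,100:460,::-1])
E
```

```text
clock: 25.8
position: [0.5214, -0.2728, 0.1395]
ee_rot: [0.728, 0.685, -0.0, 0.0]
ft_force: [0.4, 0.5, -0.5]
grip_width: 0.997
grasp_force: 0.0
[ 0.52139626 -0.27279862  0.13951653] 1911 0.02590786889778685
((0.5213446021080017, -0.2723979353904724), (0.05122821778059006, 0.05144507810473442), 55.28618240356445) ((0.5212811827659607, -0.2725173830986023), 0.02599881961941719)
[ 0.52101205 -0.27257631  0.1387514 ] (array([12.493, -0.257,  0.081]), np.float64(-3.4598542672917176), np.float64(-1.1074817834114654))
```

View pics/w8c.png

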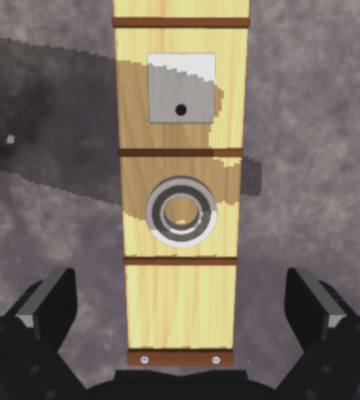

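The bearing (181,211) is centred in the third bay. Next is the ring.

```bash
python3 -m pendant '[[12.49,-0.26,0.08,0,0,-1.1,1],[12.49,-0.26,0.08,0,0,-1.1,1],[12.49,-0.26,0.08,0,0,-1.1,1],[12.49,-0.26,0.08,0,0,-1.1,1],[12.49,-0.26,0.08,0,0,-1.1,1],[12.49,-0.26,0.08,0,0,-1.1,1],[12.49,-0.26,0.08,0,0,-1.1,1],[12.49,-0.26,0.08,0,0,-1.1,1],[12.49,-0.26,0.08,0,0,-1.1,1],[12.49,-0.26,0.08,0,0,-1.1,1]]' 40
python3 - <<'E'
from h import *
print(manip.get_obs()['position'])
w,p=top([.5459,.3517],.044,.04,'w9');c=cv2.minAreaRect(w);print(c,cv2.minEnclosingCircle(w))
o=manip.get_obs()['position'];print(o,toolrow([c[0][0]-o[0],c[0][1]-o[1],.032-o[2]],5.4))
E
```

```text
clock: 27.1
position: [0.5457, 0.3528, 0.1339]
ee_rot: [0.674, 0.739, -0.001, -0.0]
ft_force: [1.7, -1.0, -0.8]
grip_width: 0.997
grasp_force: 0.0
[0.54572854 0.35280222 0.13388028]
[0.54572854 0.35280222 0.13388028] 5450 0.04298840979482464
((0.5418762564659119, 0.3616040050983429), (0.062487319111824036, 0.059222493320703506), 7.700116157531738) ((0.5416380167007446, 0.3626021444797516), 0.03147851303219795)
[0.54174826 0.36255793 0.13390742] (array([-0.029,  0.008,  2.038]), np.float64(5.852372518326725), np.float64(0.05654656479084075))
```

The arm was still settling during that picture, so I'll hold briefly, then re-measure with the calibration taken before the image.

```bash
sed -i "s/o=manip.get_obs();p,d=manip.camera('wrist');cal=manip.get_calibration('wrist')/o=manip.get_obs();cal=manip.get_calibration('wrist');p,d=manip.camera('wrist')/" h.py
python3 -m pendant '[[0,0,0,0,0,0,1],[0,0,0,0,0,0,1],[0,0,0,0,0,0,1],[0,0,0,0,0,0,1],[0,0,0,0,0,0,1],[0,0,0,0,0,0,1],[0,0,0,0,0,0,1],[0,0,0,0,0,0,1],[0,0,0,0,0,0,1],[0,0,0,0,0,0,1]]' 40
python3 - <<'E'
from h import *
w,p=top([.5459,.3517],.044,.045,'w10');c=cv2.minAreaRect(w);print(c,cv2.minEnclosingCircle(w))
o=manip.get_obs()['position'];print(o,toolrow([c[0][0]-o[0],c[0][1]-o[1],.032-o[2]],5.4))
E
```

```text
clock: 28.4
position: [0.5463, 0.3514, 0.1358]
ee_rot: [0.673, 0.739, -0.0, 0.0]
ft_force: [-0.5, 0.6, 1.0]
grip_width: 1.002
grasp_force: 0.0
[0.54629948 0.35141789 0.13577024] 5638 0.042954660644452414
((0.545515775680542, 0.35247063636779785), (0.062094371765851974, 0.06225532293319702), 14.916557312011719) ((0.5457249879837036, 0.3522280752658844), 0.03155306726694107)
[0.54629822 0.35145432 0.13578   ] (array([ 0.022, -0.014,  2.076]), np.float64(5.347634151296473), np.float64(-0.00654573108794132))
```

```bash
python3 -m pendant '[[0.02,-0.01,0.7,0,0,0,1],[0.02,-0.01,1.4,0,0,0,1],[0.02,-0.01,1.8,0,0,0,1],[0.02,-0.01,2,0,0,0,1],[0.02,-0.01,2.06,0,0,0,1],[0.02,-0.01,2.06,0,0,0,1],[0.02,-0.01,2.06,0,0,0,0.7],[0.02,-0.01,2.06,0,0,0,0.6],[0.02,-0.01,2.06,0,0,0,0.6],[0.02,-0.01,2.06,0,0,0,0.6]]' 40
```

```text
clock: 29.7
position: [0.5457, 0.3524, 0.0329]
ee_rot: [0.673, 0.739, 0.0, 0.0]
ft_force: [0.7, -0.6, 0.4]
grip_width: 0.799
grasp_force: 0.0
```

```bash
python3 -m pendant '[[0,0,0,0,0,0,0.4],[0,0,0,0,0,0,0.2],[0,0,0,0,0,0,0.2],[0,0,0,0,0,0,0.2],[0,0,0,0,0,0,0.2],[0,0,-0.3,0,0,0,0.2],[0,0,-1,0,0,0,0.2],[0,0,-2,0,0,0,0.2],[0,0,-2,0,0,0,0.2],[0,0,-2,0,0,0,0.2]]' 50
python3 - <<'E'
from h import *
o=manip.get_obs()['position'];print(o,toolrow([.5164-o[0],-.3567-o[1],0],-3.5))
E
```

```text
clock: 30.95
position: [0.5456, 0.3521, 0.1328]
ee_rot: [0.673, 0.739, -0.0, 0.0]
ft_force: [-0.3, 0.0, -1.4]
grip_width: 0.698
grasp_force: 54.4
[0.54564115 0.35213476 0.13278087] (array([-1.4061e+01, -1.9020e+00,  5.0000e-03]), np.float64(5.34240938600106), np.float64(1.1053011732501332))
```

```bash
python3 -m pendant '[[-0.8,-0.1,0,0,0,0.1,0.2],[-1.9,-0.25,0,0,0,0.2,0.2],[-3,-0.4,0,0,0,0.3,0.2],[-4.1,-0.55,0,0,0,0.4,0.2],[-5.2,-0.7,0,0,0,0.5,0.2],[-6.3,-0.85,0,0,0,0.6,0.2],[-7.4,-1,0,0,0,0.7,0.2],[-8.5,-1.15,0,0,0,0.8,0.2],[-9.4,-1.27,0,0,0,0.9,0.2],[-10,-1.35,0,0,0,1.1,0.2]]' 50
python3 -m pendant '[[-0.5,-0.07,0,0,0,0,0.2],[-1.5,-0.2,0,0,0,0,0.2],[-2.5,-0.3,0,0,0,0,0.2],[-3.3,-0.4,0,0,0,0,0.2],[-3.9,-0.5,0,0,0,0,0.2],[-3.9,-0.5,0,0,0,0,0.2],[-3.9,-0.5,0,0,0,0,0.2],[-3.9,-0.5,0,0,0,0,0.2],[-3.9,-0.5,0,0,0,0,0.2],[-3.9,-0.5,0,0,0,0,0.2]]' 50
python3 - <<'E'
from h import *
o=manip.get_obs()['position'];print(o,toolrow([.5164-o[0],-.3567-o[1],.0235-o[2]],-3.5))
E
```

```text
clock: 32.2
position: [0.5239, -0.154, 0.1317]
ee_rot: [0.729, 0.684, -0.001, -0.001]
ft_force: [0.5, 0.5, -1.3]
grip_width: 0.697
grasp_force: 54.4
clock: 33.45
position: [0.4886, -0.3445, 0.1329]
ee_rot: [0.728, 0.686, 0.0, 0.0]
ft_force: [-0.0, -0.5, -1.2]
grip_width: 0.694
grasp_force: 54.4
[ 0.48858202 -0.34447521  0.13291856] (array([-0.211,  0.57 ,  2.188]), np.float64(-3.4192172150265265), np.float64(0.010097848121684905))
```

```bash
python3 -m pendant '[[-0.1,0.3,0,0,0,0,0.2],[-0.21,0.57,0,0,0,0,0.2],[-0.21,0.57,0.6,0,0,0,0.2],[-0.21,0.57,1.3,0,0,0,0.2],[-0.21,0.57,1.8,0,0,0,0.2],[-0.21,0.57,2.05,0,0,0,0.2],[-0.21,0.57,2.1,0,0,0,0.2],[-0.21,0.57,2.1,0,0,0,0.2],[-0.21,0.57,2.1,0,0,0,0.2],[-0.21,0.57,2.1,0,0,0,0.2]]' 50
```

```text
clock: 34.7
position: [0.5165, -0.3573, 0.0285]
ee_rot: [0.728, 0.685, 0.0, 0.001]
ft_force: [0.3, 0.4, -2.6]
grip_width: 0.699
grasp_force: 54.5
```

```bash
python3 -m pendant '[[0,0,0.06,0,0,0,0.2],[0,0,0.1,0,0,0,0.2],[0,0,0.11,0,0,0,0.2],[0,0,0.11,0,0,0,0.4],[0,0,0.11,0,0,0,0.7],[0,0,0.11,0,0,0,1],[0,0,0.11,0,0,0,1],[0,0,-1,0,0,0,1],[0,0,-2.1,0,0,0,1],[0,0,-2.6,0,0,0,1]]' 50
python3 -m pendant '[[1,0,-0.5,0,0,0,1],[2,0,-1.5,0,0,0,1],[2.5,0,-2.4,0,0,0,1],[2.5,0,-2.4,0,0,0,1],[2.5,0,-2.4,0,0,0,1],[2.5,0,-2.4,0,0,0,1],[2.5,0,-2.4,0,0,0,1],[2.5,0,-2.4,0,0,0,1],[2.5,0,-2.4,0,0,0,1],[2.5,0,-2.4,0,0,0,1]]' 50
python3 - <<'E'
from h import *
cal=manip.get_calibration('wrist');p,d=manip.camera('wrist');P=cloud(cal,d)
cv2.imwrite('pics/w11.png',p[:,:,::-1])
for n,q,h in(('nut',(.5318,-.1052),.014),('block',(.5267,-.189),.036),('bearing',(.5215,-.2729),.015),('ring',(.5164,-.3567),.022)):
    m=(np.linalg.norm(P[...,:2]-np.array(q),axis=2)<.04)&(abs(P[...,2]-.012-h)<.003)
    w=P[m][:,:2].astype(np.float32);print(n,q,len(w),cv2.minAreaRect(w)[:2],P[m][:,2].std())
E
```

```text
clock: 35.95
position: [0.5174, -0.3575, 0.1614]
ee_rot: [0.728, 0.686, 0.0, 0.002]
ft_force: [0.5, 0.9, -0.2]
grip_width: 1.001
grasp_force: 0.0
clock: 37.2
position: [0.5237, -0.2323, 0.2778]
ee_rot: [0.728, 0.685, -0.0, -0.0]
ft_force: [-0.5, 0.2, -0.4]
grip_width: 1.001
grasp_force: 0.0
nut (0.5318, -0.1052) 562 ((0.5322998762130737, -0.09336663782596588), (0.05614851042628288, 0.029345756396651268)) 0.0009148879072500707
block (0.5267, -0.189) 1561 ((0.5265429019927979, -0.18949371576309204), (0.03875962272286415, 0.03969985619187355)) 0.0008157186964208369
bearing (0.5215, -0.2729) 1208 ((0.5218313336372375, -0.27252787351608276), (0.05143905058503151, 0.05132446810603142)) 0.0009803708205034217
ring (0.5164, -0.3567) 1690 ((0.5162426233291626, -0.3565264940261841), (0.061771683394908905, 0.061880700290203094)) 0.0007644230655512313
```

View pics/w11.png

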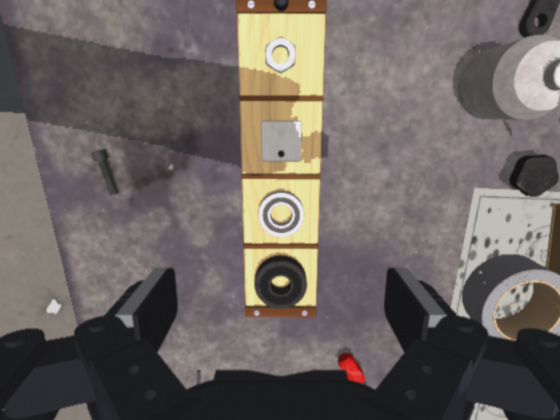

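All four parts are centred and flat: nut (281,54) by the peg, block (281,141), bearing (281,214) and ring (281,281). The nut's box was stretched by the peg-end strip, which fell in the same height band. I'm handing it in.

```bash
python3 -c "
from workcell import manip
print(manip.hand_in())"
```

```text
the job is handed in; nothing more can be done
None
```

I handed the job in at about 37 s: from the bay board's peg the order is nut, block, bearing, ring, each flat, same way up and in the middle of its bay in the last wrist-camera picture.

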